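# Find the loose bolt on the drive bed and hold its keeper open

### The arm

A 7-joint arm with a two-finger parallel gripper is mounted at the origin on the work surface. World frame = base frame: x ahead of the robot, y to its left, z up, the work surface at z = 0. Lengths are in m, angles in rad, forces in N, time in s.
With the tool pointing down it reaches from about 0.4 to 0.85 m from the base axis. Payload 10.4 kg.
Tool frame: the origin (TCP) lies midway between the tips of the shut fingers; the grasp point (between the pads) lies 19 mm behind it; z points along the fingers, y is the line along which they close (so a half turn about z gives the same grasp; the last joint's range is limited). The gripper opens to 87 mm and grips with 3 to 60 N. Pads are 19 mm wide; open, the fingers measure 117 mm over their backs; the gripper's body (75 mm by 190 mm) begins 51 mm behind the grasp point.
Start: joints at [1.19, 0.332, -0.065, 1.46, 0.022, 1.35, -0.088], TCP at [0.219, -0.585, 0.183] pointing down, gripper open.
Joint ranges: [-2.6, 2.6], [-0.5, 2.12], [-1.47, 1.34], [0.16, 2.42], [-1.27, 4.41], [0.06, 2.06], [-2.6, 2.6]. Speed limits (rad/s): [2.22, 2.22, 2.79, 2.79, 3.14, 3.14, 3.14].

### API

Orientations are given as a unit quaternion [x, y, z, w].
In Python, from bench import r gives the robot as it stands.
- The arm moves only by the tool arm_command, never from a script. Its arguments are lists of equal length, an entry for each row: "xyz": the shift along the world's x, y, z in m, a list of three; "rot": the turn, a rotation vector about the world's x, y, z in rad, a list of three. In form: {"xyz": [[tx, ty, tz], ...], "rot": [[ax, ay, az], ...]}. A call has 1 to 20 rows; each row is the pose to reach, as a shift and turn from the pose commanded when the call began; what a row does not reach only later rows make up. A row lasts 1/12 s, in which the tool goes at most 41.7 mm and 7.16 degrees, less where a joint would pass 70% of its speed; a pose out of reach is approached as far as the arm can. A call with a gripper value outside its range is refused whole. "grip" is the opening, from 0 (shut) to 1 (fully open), set as the call begins (left out, the last holds). The fingers move at their own pace and stop on an object; "squeeze" is the grip in N (left out, the last holds). Time passes only in rows, so rows that repeat a pose let the fingers close. It gives the time, the measured TCP pose, the force, the opening and the grip force at its end, in the units of the state.
- r.read_state(): the state, without advancing time (a new reading comes with each control period).
- r.camera(name): name is "side" or "top"; returns the picture (420x560x3 uint8, red, green, blue); there is no depth.
- r.camera_model(name): a dict with "fx", "fy", "cx", "cy" (pixels), "T" (4x4, takes a point from camera to world coordinates). Camera axes: x right, y up, looking along -z (the intrinsics and any distortion apply to the point x, -y, -z); pixel columns grow to the right and rows downward; lengths in m; the calibration is good to about 2 mm. A picture is of the moment at which its call begins. camera_model takes no time and is no camera call.
- r.close_job(): hands the job in; it is judged then, once.
Trained networks look in the newest picture that a camera, given by its name, has taken for a name from the list of things; names that differ only in an ending like _2 or _b are one class to them, and where a whole thing is asked for, a point or a joint stands for the part that bears it (a point fixed in the world has none). Each returns a list of dicts, best first, with "conf" (0 to 1); they miss things now and then, are a little off and sometimes report something else, mostly with a low value. They report only what shows in the picture. A call takes as long as a camera call.
- r.look_for(label, camera): "at" ([x, y, z] in m, in the coordinates of the camera as it stood for that picture, good to about 4 mm: the middle of the surface that is visible of it).
- r.spot_point(label, camera): "at" ([x, y, z] in m, in the coordinates of the camera as it stood for that picture, good to about 4 mm: a listed point, or the origin of a listed thing).
The state is a dict: "time": time; "joint_positions": joint angles; "joint_vel": joint speeds; "joint_torque": joint torques, N m; "ee_pos": TCP position; "eef_rot": TCP orientation; "ft_force": force on the tool from outside, world axes, zero at the start; "torque": the same for the moment, N m; "width": finger opening in m; "grip_force": force on a finger pad.
Only numpy, scipy, OpenCV 4.12 (cv2) and the standard library are available. Lean on these libraries where they do the work, as an engineer would, in place of code of your own. Each camera call takes 0.05 s, during which the arm holds its last target. There are 200 camera calls.

### The job

One of the three bolts on the drive bed is loose: tap their heads with the keepers shut until you find the one that sinks, and knock it fully down. Then lift that bolt's hinged keeper by its barrel grip to at least 45 degrees so that a spanner can be put on, and finish still holding it up there. Keep the other two keepers shut and do not disturb the wrench, bottle and tin.

Things in the scene. Friction and masses are not known exactly. Their poses are not given: they have to be found in the camera images.
- bed: fixed dark steel bed of a belt drive: slab 190 x 360 x 45 mm high (front edge 50 mm in front (-x) of the origin, back edge 140 mm behind it). Origin on the table under the middle bolt; x points away from the grip ends of the keepers towards the shaft, y along the row of bolts, z up. The three bolts stand at y = +110, 0, -110 mm, x = 0. Behind them at x = 108 mm a shaft with pillow blocks and a pulley, up to 115 mm above the table.
- bolt_left_top (a point): centre of the top of the left-hand (+y of the bed) hex bolt's head; steel head 24 mm across flats, 12 mm high. All bolts start with the head's top 79 mm above the table (34 mm above the bed) and look alike. Two are tight and do not yield; one, unknown beforehand and different from run to run, is loose: pressed down with about 4 to 6 N it sinks 9 mm and stays down.
- bolt_left (a joint): how far the left-hand (+y of the bed) bolt has sunk, m: 0 at the start, 0.009 when a loose bolt is fully down (a tight one stays under 0.002).
- keeper_left_grip (a point): centre of the round barrel grip on the front end of the left-hand (+y of the bed) bolt's keeper: steel barrel lying along the hinge axis (bed y), 24 mm diameter, 30 mm long, free on both ends and in front of the bed's edge; shut, its centre is 85 mm in front (-x) of the bolt and 76 mm above the table. It stands on a 12 mm wide neck and a 14 mm wide, 6 mm thick tongue whose underside is 26 mm below the barrel's centre.
- keeper_left_hinge (a point): point on the hinge axis (bed y) of the left-hand (+y of the bed) keeper, 47 mm behind (+x) the bolt, 54 mm above the table. The keeper is a flat steel frame 51 mm wide that lies on the bed round the bolt's head (its upper face 11 mm above the bed, well below the head's top); the grip's centre is 132 mm in front of the hinge axis and 22 mm above it when shut. 0.15 to 0.31 kg, a light hinge; it falls shut when let go.
- keeper_left (a joint): angle of the left-hand (+y of the bed) keeper, rad: 0 shut, growing as its front end swings up and back; stop at 1.3.
- bolt_mid_top (a point): centre of the top of the middle hex bolt's head; steel head 24 mm across flats, 12 mm high. All bolts start with the head's top 79 mm above the table (34 mm above the bed) and look alike. Two are tight and do not yield; one, unknown beforehand and different from run to run, is loose: pressed down with about 4 to 6 N it sinks 9 mm and stays down.
- bolt_mid (a joint): how far the middle bolt has sunk, m: 0 at the start, 0.009 when a loose bolt is fully down (a tight one stays under 0.002).
- keeper_mid_grip (a point): centre of the round barrel grip on the front end of the middle bolt's keeper: steel barrel lying along the hinge axis (bed y), 24 mm diameter, 30 mm long, free on both ends and in front of the bed's edge; shut, its centre is 85 mm in front (-x) of the bolt and 76 mm above the table. It stands on a 12 mm wide neck and a 14 mm wide, 6 mm thick tongue whose underside is 26 mm below the barrel's centre.
- keeper_mid_hinge (a point): point on the hinge axis (bed y) of the middle keeper, 47 mm behind (+x) the bolt, 54 mm above the table. The keeper is a flat steel frame 51 mm wide that lies on the bed round the bolt's head (its upper face 11 mm above the bed, well below the head's top); the grip's centre is 132 mm in front of the hinge axis and 22 mm above it when shut. 0.15 to 0.31 kg, a light hinge; it falls shut when let go.
- keeper_mid (a joint): angle of the middle keeper, rad: 0 shut, growing as its front end swings up and back; stop at 1.3.
- bolt_right_top (a point): centre of the top of the right-hand (-y of the bed) hex bolt's head; steel head 24 mm across flats, 12 mm high. All bolts start with the head's top 79 mm above the table (34 mm above the bed) and look alike. Two are tight and do not yield; one, unknown beforehand and different from run to run, is loose: pressed down with about 4 to 6 N it sinks 9 mm and stays down.
- bolt_right (a joint): how far the right-hand (-y of the bed) bolt has sunk, m: 0 at the start, 0.009 when a loose bolt is fully down (a tight one stays under 0.002).
- keeper_right_grip (a point): centre of the round barrel grip on the front end of the right-hand (-y of the bed) bolt's keeper: steel barrel lying along the hinge axis (bed y), 24 mm diameter, 30 mm long, free on both ends and in front of the bed's edge; shut, its centre is 85 mm in front (-x) of the bolt and 76 mm above the table. It stands on a 12 mm wide neck and a 14 mm wide, 6 mm thick tongue whose underside is 26 mm below the barrel's centre.
- keeper_right_hinge (a point): point on the hinge axis (bed y) of the right-hand (-y of the bed) keeper, 47 mm behind (+x) the bolt, 54 mm above the table. The keeper is a flat steel frame 51 mm wide that lies on the bed round the bolt's head (its upper face 11 mm above the bed, well below the head's top); the grip's centre is 132 mm in front of the hinge axis and 22 mm above it when shut. 0.15 to 0.31 kg, a light hinge; it falls shut when let go.
- keeper_right (a joint): angle of the right-hand (-y of the bed) keeper, rad: 0 shut, growing as its front end swings up and back; stop at 1.3.
- wrench: bystander: steel wrench lying flat, about 10 mm high, to the right of the bed; origin at the middle of its underside, length along its x. Leave alone.
- bottle: bystander: upright white plastic bottle, 70 mm diameter, 190 mm high, origin under its base; leave alone.
- tin: bystander: upright tin, 80 mm diameter, 100 mm high, origin under its base; leave alone.

How it is judged:
On the way, in this order (a step that is already met when the one before it is completed fails the run):
1. the loose bolt has been tapped down, all keepers shut (value of joint any of bolt_left, bolt_mid, bolt_right above 0.006 m and value of joint each of keeper_left, keeper_mid, keeper_right below 0.1 rad), for 0.2 s.
2. the loose bolt's keeper is being lifted by the gripper (((value of joint bolt_left above 0.006 m and value of joint keeper_left above 0.3 rad and contact force between the fingers and keeper_left above 0.4 N) or (value of joint bolt_mid above 0.006 m and value of joint keeper_mid above 0.3 rad and contact force between the fingers and keeper_mid above 0.4 N) or (value of joint bolt_right above 0.006 m and value of joint keeper_right above 0.3 rad and contact force between the fingers and keeper_right above 0.4 N))), for 0.1 s.
At the end, for the whole second after the job is handed in: The loose bolt is down by more than 6 mm; its keeper is held by the gripper's fingers (contact over 0.4 N), not propped by a bystander, at more than 0.75 rad (43 degrees) through the last second; the other two keepers are shut (under 0.1 rad) (((value of joint bolt_left above 0.006 m and value of joint keeper_left above 0.75 rad and contact force between the fingers and keeper_left above 0.4 N and value of joint each of keeper_mid, keeper_right below 0.1 rad and not (contact force between wrench and keeper_left above 0.05 N) and not (contact force between bottle and keeper_left above 0.05 N) and not (contact force between tin and keeper_left above 0.05 N)) or (value of joint bolt_mid above 0.006 m and value of joint keeper_mid above 0.75 rad and contact force between the fingers and keeper_mid above 0.4 N and value of joint each of keeper_left, keeper_right below 0.1 rad and not (contact force between wrench and keeper_mid above 0.05 N) and not (contact force between bottle and keeper_mid above 0.05 N) and not (contact force between tin and keeper_mid above 0.05 N)) or (value of joint bolt_right above 0.006 m and value of joint keeper_right above 0.75 rad and contact force between the fingers and keeper_right above 0.4 N and value of joint each of keeper_left, keeper_mid below 0.1 rad and not (contact force between wrench and keeper_right above 0.05 N) and not (contact force between bottle and keeper_right above 0.05 N) and not (contact force between tin and keeper_right above 0.05 N)))); the arm keeps its last pose, push and grip.
It fails at once if a keeper is lifted (over 0.15 rad) whose bolt was not found loose first ((value of joint keeper_left above 0.15 rad and not (value of joint bolt_left above 0.006 m)) or (value of joint keeper_mid above 0.15 rad and not (value of joint bolt_mid above 0.006 m)) or (value of joint keeper_right above 0.15 rad and not (value of joint bolt_right above 0.006 m))).
It fails at once if the wrench, bottle or tin is disturbed (moved over 30 mm, or bottle or tin tipped over 0.5 rad) (distance of any of wrench, bottle, tin from where it was at the start of the episode above 0.03 m or angle between any of bottle, tin's own z axis and vertical above 0.5 rad).
It also fails if it takes over 51 s, if anything falls off the work surface, if the arm or the gripper's body presses on something with over 40 N, if the wrist force passes 120 N, or if a joint passes its speed limit or range.

## Working session

There is one attempt and no reset: what is moved stays moved. The work goes in short steps, Python scripts to look and compute and a tool call to move; the robot and the scene stay as the last step left them, time stands still between calls to the robot, and variables do not carry over. Pictures are saved under pics/ and viewed, at most 10 in all, crops included, and the job is handed in when it is done.

Besides the shell and the picture viewer there is one more tool, called after ">>>" in YAML: its name, and indented under it one key for each argument. arm_command: Moves the arm, as the interface text tells. Its arguments: {"type":"object","properties":{"xyz":{"type":"array"},"rot":{"type":"array"},"grip":{"type":"number"},"squeeze":{"type":"number"}},"required":["xyz","rot"]}

```bash
mkdir -p pics; cat > h.py <<'E'
import numpy as np, cv2
from bench import r
def snap(n,f):
    im=r.camera(n); cv2.imwrite('pics/'+f,im[:,:,::-1]); return im
def find(l,c):
    T=np.array(r.camera_model(c)['T'])
    return [(round(d['conf'],2),np.round((T@np.append(d['at'],1))[:3],4).tolist()) for d in r.spot_point(l,c)[:2]]
E
python3 - <<'E'
from h import *
for c in('top','side'):
    snap(c,c+'1.png')
    for l in ['bed','bolt_left_top','bolt_mid_top','bolt_right_top','keeper_left_grip','keeper_mid_grip','keeper_right_grip','wrench','bottle','tin']: print(c,l,find(l,c))
s=r.read_state();print(s)
E
```

```text
top bed [(0.78, [0.5619, -0.0827, -0.002])]
top bolt_left_top [(0.48, [0.5731, 0.0287, 0.0796])]
top bolt_mid_top [(0.53, [0.5602, -0.0812, 0.0803])]
top bolt_right_top [(0.61, [0.5516, -0.1886, 0.0809])]
top keeper_left_grip [(0.68, [0.486, 0.0375, 0.0783])]
top keeper_mid_grip [(0.79, [0.4697, -0.0762, 0.0766]), (0.73, [0.5519, -0.1908, 0.0796])]
top keeper_right_grip [(0.83, [0.4661, -0.1835, 0.0783]), (0.16, [0.4467, -0.4073, 0.0062])]
top wrench []
top bottle [(0.86, [0.6753, -0.4286, 0.0006]), (0.2, [0.5948, -0.1962, 0.0531])]
top tin [(0.84, [0.6354, 0.4441, -0.0014]), (0.43, [0.4859, 0.0353, 0.0755])]
side bed [(0.9, [0.5629, -0.0827, 0.0029])]
side bolt_left_top [(0.68, [0.5748, 0.0272, 0.0785]), (0.64, [0.552, -0.1932, 0.0787])]
side bolt_mid_top [(0.5, [0.5679, -0.0832, 0.0789])]
side bolt_right_top [(0.41, [0.5571, -0.1921, 0.0779])]
side keeper_left_grip [(0.93, [0.4857, 0.0344, 0.0767])]
side keeper_mid_grip [(0.72, [0.4886, 0.0364, 0.0767]), (0.67, [0.4806, -0.0753, 0.0792])]
side keeper_right_grip [(0.6, [0.4674, -0.1835, 0.0797]), (0.29, [0.5662, -0.084, 0.0016])]
si
[... 197 characters left out ...]
20938, -0.06471766,  1.46007403,  0.02160368,
        1.34988874, -0.08848264]), 'joint_vel': array([ 1.75671757e-03,  1.43122220e-05,  1.13512184e-03,  3.95128961e-04,
        7.05420057e-04,  9.31233313e-04, -3.88229317e-04]), 'joint_torque': array([-3.40090919e-04, -6.23048759e+01,  2.43341335e-02, -3.90127766e+01,
       -6.11658557e-02,  3.14104313e-02, -4.96764221e-05]), 'ee_pos': array([ 0.21893088, -0.58544515,  0.18338213]), 'eef_rot': array([9.84036004e-01, 1.77969488e-01, 2.21751141e-05, 5.40659805e-05]), 'ft_force': array([-0.42110795,  0.12210654,  0.19276376]), 'torque': array([ 1.71557776e-02, -5.38595498e-05,  1.13274707e-02]), 'grip_force': 0.0, 'width': 0.08730672411152376}
```

View pics/top1.png

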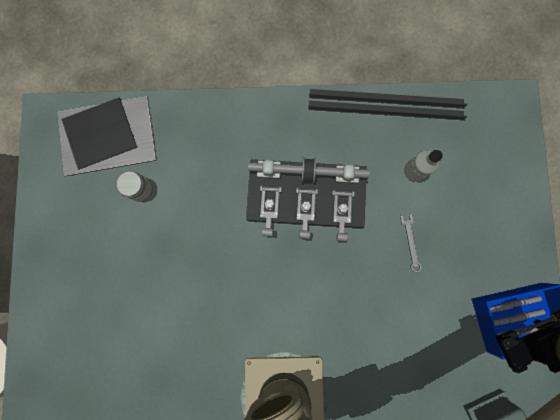

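View pics/side1.png

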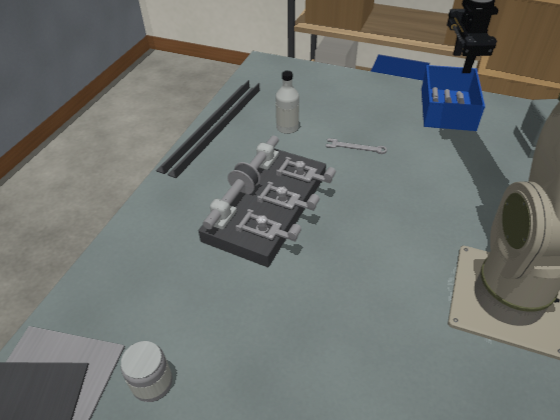

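The top view shows the bed with bolts at about (269,206), (306,207) and (343,210), the wrench at (411,242), the bottle at (422,165) and the tin at (130,185). The side view agrees, and all keepers are shut. The bed's yaw is about -0.09 rad and its origin is near (0.564, -0.0825). I'll go above the right bolt with the fingers shut.

>>> arm_command:
  xyz:
    - [0,0,0.03]
    - [0.335,0.393,-0.063]
    - [0.335,0.393,-0.063]
    - [0.335,0.393,-0.063]
    - [0.335,0.393,-0.063]
    - [0.335,0.393,-0.063]
    - [0.335,0.393,-0.063]
    - [0.335,0.393,-0.063]
    - [0.335,0.393,-0.063]
    - [0.335,0.393,-0.063]
    - [0.335,0.393,-0.063]
    - [0.335,0.393,-0.063]
    - [0.335,0.393,-0.063]
    - [0.335,0.393,-0.063]
    - [0.335,0.393,-0.063]
    - [0.335,0.393,-0.063]
    - [0.335,0.393,-0.063]
    - [0.335,0.393,-0.063]
    - [0.335,0.393,-0.063]
    - [0.335,0.393,-0.063]
  rot:
    - [0,0,0]
    - [0,0,-0.448]
    - [0,0,-0.448]
    - [0,0,-0.448]
    - [0,0,-0.448]
    - [0,0,-0.448]
    - [0,0,-0.448]
    - [0,0,-0.448]
    - [0,0,-0.448]
    - [0,0,-0.448]
    - [0,0,-0.448]
    - [0,0,-0.448]
    - [0,0,-0.448]
    - [0,0,-0.448]
    - [0,0,-0.448]
    - [0,0,-0.448]
    - [0,0,-0.448]
    - [0,0,-0.448]
    - [0,0,-0.448]
    - [0,0,-0.448]
  grip: 0

```text
time: 2.77
ee_pos: [0.5535, -0.1936, 0.1206]
eef_rot: [0.999, -0.046, 0.0, 0.0]
ft_force: [0.4, 0.5, -0.4]
width: 0.0006
grip_force: 0.0
```

>>> arm_command:
  xyz:
    - [0,0.001,-0.03]
    - [0,0.001,-0.036]
    - [0,0.001,-0.038]
    - [0,0.001,-0.04]
    - [0,0.001,-0.042]
    - [0,0.001,-0.043]
    - [0,0.001,-0.044]
    - [0,0.001,-0.044]
  rot:
    - [0,0,0]
    - [0,0,0]
    - [0,0,0]
    - [0,0,0]
    - [0,0,0]
    - [0,0,0]
    - [0,0,0]
    - [0,0,0]

```text
time: 3.43
ee_pos: [0.5541, -0.1915, 0.0767]
eef_rot: [0.999, -0.045, 0.0, 0.0]
ft_force: [-0.5, -0.6, -0.8]
width: 0.0006
grip_force: 0.0
```

>>> arm_command:
  xyz:
    - [0,0,-0.001]
    - [0,0,-0.002]
    - [0,0,-0.003]
    - [0,0,-0.003]
  rot:
    - [0,0,0]
    - [0,0,0]
    - [0,0,0]
    - [0,0,0]

```text
time: 3.77
ee_pos: [0.5538, -0.1914, 0.0732]
eef_rot: [0.999, -0.045, -0.0, -0.0]
ft_force: [0.8, 0.1, 0.1]
width: 0.0
grip_force: 0.0
```

```bash
python3 - <<'E'
from h import *
im=snap('side','s2.png'); 
cv2.imwrite('pics/s2c.png',cv2.resize(im[110:270,190:380,::-1],None,fx=4,fy=3.75,interpolation=cv2.INTER_CUBIC))
for l in('bolt_right_top','bolt_mid_top','keeper_right_grip'):print(find(l,'side'))
print(r.read_state()['ft_force'])
E
```

```text
[(0.66, [0.5574, -0.1923, 0.0823])]
[(0.5, [0.565, -0.0801, 0.0782])]
[(0.84, [0.4672, -0.1819, 0.082]), (0.31, [0.6394, 0.4404, 0.0017])]
[-0.78444509  0.71103934 -0.90843159]
```

View pics/s2c.png

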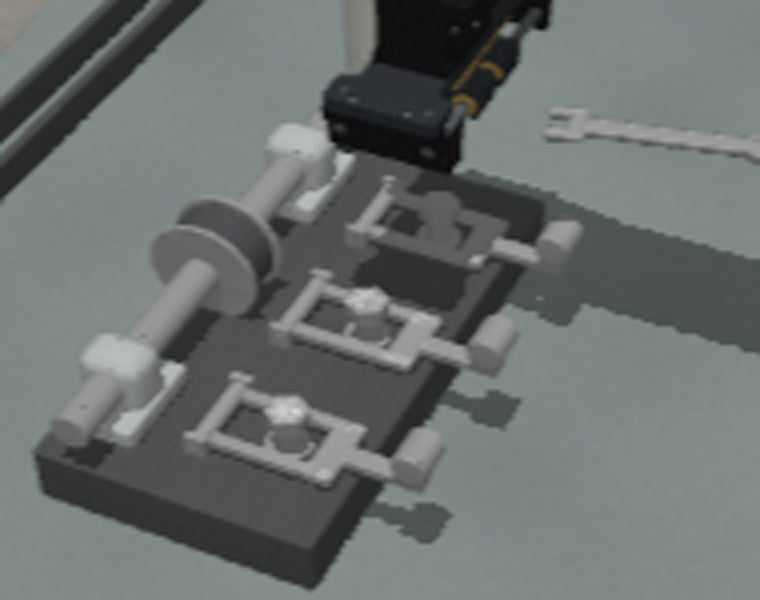

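```bash
cat >> h.py <<'E'
def proj(p,c):
    m=r.camera_model(c); q=np.linalg.inv(np.array(m['T']))@np.append(p,1)
    return np.round([m['cx']+m['fx']*q[0]/-q[2], m['cy']+m['fy']*q[1]/q[2]],1)
E
python3 - <<'E'
from h import *
print(r.camera_model('side'))
s=r.read_state();e=s['ee_pos'];print(e)
for p in (e,e+[0,0,.07],[.554,-.192,.079],[.564,-.0825,.079],[.5738,.027,.079],[.4695,-.184,.076]):
    print(proj(p,'side'),proj(p,'top'))
im=snap('side','s3.png')
cv2.imwrite('pics/s3c.png',cv2.resize(im[40:200,230:390,::-1],None,fx=3.75,fy=3.75,interpolation=cv2.INTER_CUBIC))
E
```

```text
{'fx': 483.7461624396332, 'fy': 483.7461624396332, 'cx': 278.93183261585716, 'cy': 210.6075956096088, 'T': array([[-0.9346395 ,  0.24720076, -0.25561846,  0.24573494],
       [-0.35532209, -0.67747823,  0.64402597,  0.73659422],
       [-0.01397223,  0.692759  ,  0.72103381,  0.91727991],
       [ 0.        ,  0.        ,  0.        ,  1.        ]])}
[ 0.55395071 -0.19143135  0.07342185]
[299.1 165.3] [343.1 207. ]
[299.5 144.5] [346.6 203.8]
[299.1 163.6] [343.5 206.8]
[281.  189.5] [306.3 204.3]
[260.9 218.6] [269.3 202. ]
[328.9 173.6] [341.9 235.5]
```

View pics/s3c.png

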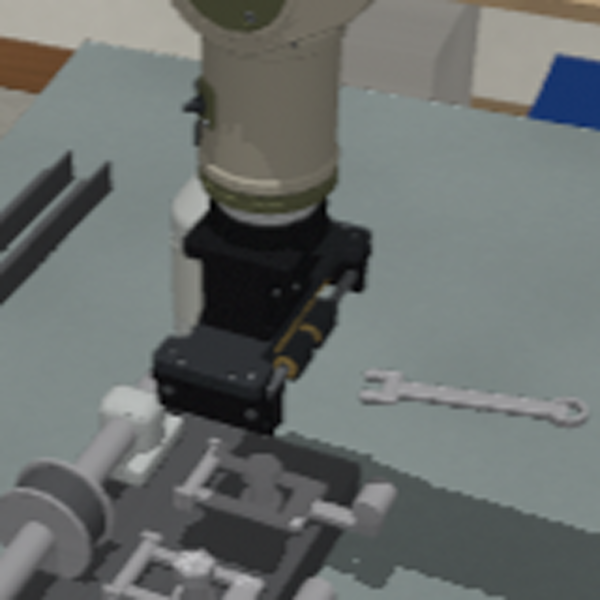

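The side view shows the gripper over the right bolt (about (300,163)). Its shadow makes it unclear whether the tip is touching the head. I'll press a little further and watch the force.

>>> arm_command:
  xyz:
    - [0,0,-0.001]
    - [0,0,-0.002]
    - [0,0,-0.003]
    - [0,0,-0.0035]
  rot:
    - [0,0,0]
    - [0,0,0]
    - [0,0,0]
    - [0,0,0]

```text
time: 4.35
ee_pos: [0.5538, -0.1914, 0.0696]
eef_rot: [0.999, -0.045, -0.0, 0.0]
ft_force: [0.6, 0.1, 0.1]
width: 0.0006
grip_force: 0.0
```

```bash
python3 - <<'E'
from h import *
im=snap('side','s4.png')[140:200,270:350,::-1]
im=cv2.resize(im,None,fx=8,fy=8,interpolation=cv2.INTER_CUBIC)
im=(255*(im/255.)**.45).astype('uint8'); cv2.imwrite('pics/s4c.png',im)
E
```

```text
(no output)
```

View pics/s4c.png

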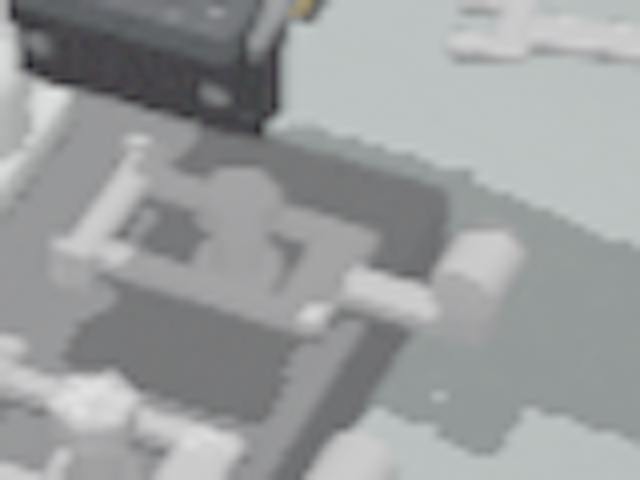

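The bolt head is plainly visible at about (300,164) with no finger on it, so the tip isn't where I assumed. I'll look from the top and side together.

```bash
python3 - <<'E'
from h import *
g=lambda im:(255*(im[:,:,::-1]/255.)**.5).astype('uint8')
t=g(r.camera('top')); s=g(r.camera('side'))
a=cv2.resize(t[150:260,280:390],(600,600),interpolation=cv2.INTER_CUBIC)[:, :400+0]
a=cv2.resize(t[130:250,290:370],(400,600),interpolation=cv2.INTER_CUBIC)
b=cv2.resize(s[70:190,260:340],(400,600),interpolation=cv2.INTER_CUBIC)
cv2.imwrite('pics/m5.png',np.hstack([a,b]))
for c in('top','side'):
  for l in('bolt_right_top',):print(c,find(l,c))
E
```

```text
top []
side [(0.57, [0.4706, -0.1853, 0.0782]), (0.49, [0.5565, -0.19, 0.0798])]
```

View pics/m5.png

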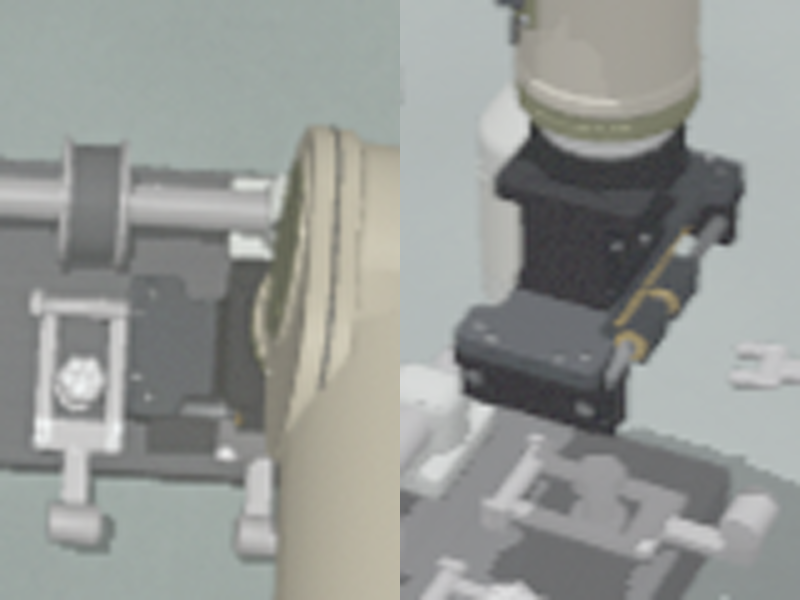

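```bash
python3 - <<'E'
from h import *
def ray(u,v,c):
    m=r.camera_model(c);T=np.array(m['T']);d=T[:3,:3]@[(u-m['cx'])/m['fx'],-(v-m['cy'])/m['fy'],-1];return T[:3,3],d/np.linalg.norm(d)
def tri(a,b):
    A=np.zeros((3,3));y=np.zeros(3)
    for o,d in(ray(*a,'side'),ray(*b,'top')):
        P=np.eye(3)-np.outer(d,d);A+=P;y+=P@o
    return np.linalg.solve(A,y)
print(tri((272,139),(317,185)),tri((302,146),(317,212.4)))
s=r.read_state();print(s['ee_pos'],s['joint_positions'])
E
```

```text
[ 0.59516574 -0.10538626  0.21296187] [ 0.52118116 -0.10310712  0.21393617]
[ 0.55394302 -0.19144001  0.06992068] [ 0.53295363  0.3573443  -0.33697783  1.68893921  0.12914524  1.11706655
 -1.50200465]
```

Triangulating the gripper puts its body about 40 mm higher than the TCP reading implies. The bolt head has not sunk and there is no contact force. I'll keep going down in small, force-watched steps.

>>> arm_command:
  xyz:
    - [0,0,-0.002]
    - [0,0,-0.004]
    - [0,0,-0.006]
    - [0,0,-0.008]
    - [0,0,-0.008]
  rot:
    - [0,0,0]
    - [0,0,0]
    - [0,0,0]
    - [0,0,0]
    - [0,0,0]

```text
time: 5.02
ee_pos: [0.5536, -0.1914, 0.0613]
eef_rot: [0.999, -0.045, -0.0, -0.0]
ft_force: [0.0, -0.1, -0.7]
width: 0.0006
grip_force: 0.0
```

>>> arm_command:
  xyz:
    - [0,0,-0.002]
    - [0,0,-0.004]
    - [0,0,-0.006]
    - [0,0,-0.008]
    - [0,0,-0.008]
  rot:
    - [0,0,0]
    - [0,0,0]
    - [0,0,0]
    - [0,0,0]
    - [0,0,0]

```text
time: 5.43
ee_pos: [0.5536, -0.1913, 0.0533]
eef_rot: [0.999, -0.045, -0.0, -0.0]
ft_force: [-0.3, -0.3, -0.3]
width: 0.0001
grip_force: 0.0
```

>>> arm_command:
  xyz:
    - [0,0,-0.002]
    - [0,0,-0.004]
    - [0,0,-0.006]
    - [0,0,-0.008]
    - [0,0,-0.008]
  rot:
    - [0,0,0]
    - [0,0,0]
    - [0,0,0]
    - [0,0,0]
    - [0,0,0]

```text
time: 5.85
ee_pos: [0.5536, -0.1914, 0.0453]
eef_rot: [0.999, -0.045, -0.0, -0.0]
ft_force: [-0.3, 0.5, -0.7]
width: 0.0004
grip_force: 0.0
```

```bash
python3 - <<'E'
from h import *
g=lambda im:(255*(im[:,:,::-1]/255.)**.5).astype('uint8')
s=g(r.camera('side'))
cv2.imwrite('pics/m6.png',cv2.resize(s[100:200,240:340],(600,600),interpolation=cv2.INTER_CUBIC))
print(r.read_state()['ft_force'],[find(l,'side') for l in('bolt_right_top','keeper_right_grip')])
E
```

```text
[-0.41835127  0.60332919  0.34791766] [[(0.63, [0.5524, -0.193, 0.0819])], [(0.64, [0.6007, -0.1939, 0.0526]), (0.63, [0.4667, -0.1831, 0.0769])]]
```

View pics/m6.png

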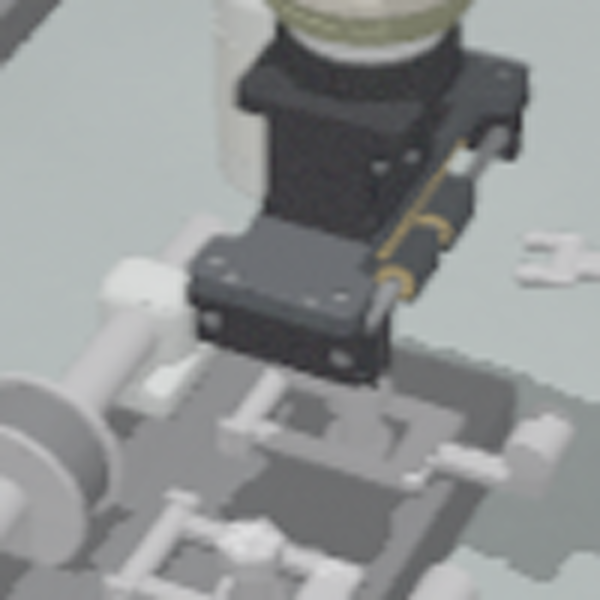

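The side view shows the body's lower edge at about (303,163), with the tip still hidden behind it just above the bolt. Contact should be close.

>>> arm_command:
  xyz:
    - [0,0,-0.0015]
    - [0,0,-0.003]
    - [0,0,-0.0045]
    - [0,0,-0.006]
    - [0,0,-0.006]
  rot:
    - [0,0,0]
    - [0,0,0]
    - [0,0,0]
    - [0,0,0]
    - [0,0,0]

```text
time: 6.42
ee_pos: [0.5539, -0.1915, 0.0398]
eef_rot: [0.999, -0.045, -0.0, 0.0]
ft_force: [-0.1, -0.6, 0.5]
width: 0.0002
grip_force: 0.3
```

>>> arm_command:
  xyz:
    - [0,0,-0.0015]
    - [0,0,-0.003]
    - [0,0,-0.0045]
    - [0,0,-0.006]
    - [0,0,-0.006]
  rot:
    - [0,0,0]
    - [0,0,0]
    - [0,0,0]
    - [0,0,0]
    - [0,0,0]

```text
time: 6.83
ee_pos: [0.5542, -0.1916, 0.0385]
eef_rot: [0.999, -0.045, 0.0, 0.001]
ft_force: [-19.8, 6.0, 45.4]
width: 0.0002
grip_force: 22.6
```

Firm contact (45 N) at a TCP reading of z ≈ 0.0395, so the true tip is about 40 mm higher than reported. I'll back off and check whether the right bolt sank.

>>> arm_command:
  xyz:
    - [0,0,0.02]
    - [0,0,0.045]
    - [0,0.05,0.045]
    - [0.005,0.08,0.045]
    - [0.0095,0.109,0.04]
    - [0.0095,0.109,0.025]
    - [0.0095,0.109,0.022]
    - [0.0095,0.109,0.022]
  rot:
    - [0,0,0]
    - [0,0,0]
    - [0,0,0]
    - [0,0,0]
    - [0,0,0]
    - [0,0,0]
    - [0,0,0]
    - [0,0,0]

```text
time: 7.5
ee_pos: [0.5624, -0.0828, 0.0548]
eef_rot: [0.999, -0.045, -0.001, 0.0]
ft_force: [-0.1, 0.2, 0.2]
width: 0.0004
grip_force: 0.0
```

```bash
python3 - <<'E'
from h import *
s=r.read_state();print(s['ee_pos'],s['ft_force'])
g=lambda im:(255*(im[:,:,::-1]/255.)**.5).astype('uint8')
im=snap('side','s7.png');s=g(im)
cv2.imwrite('pics/m7.png',cv2.resize(s[130:250,230:350],(600,600),interpolation=cv2.INTER_CUBIC))
for l in('bolt_right_top','bolt_mid_top','bolt_left_top'):print(find(l,'side'))
E
```

```text
[ 0.56241376 -0.08281387  0.05476423] [-0.08031185  0.19420934  0.15648849]
[(0.68, [0.5552, -0.1924, 0.0784]), (0.64, [0.4869, 0.0347, 0.0755])]
[(0.41, [0.564, -0.0844, 0.0752])]
[(0.67, [0.5733, 0.028, 0.0801])]
```

View pics/m7.png

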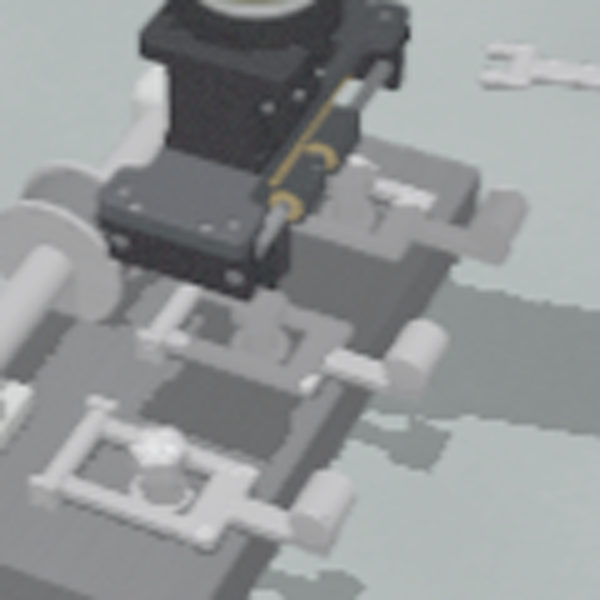

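The right bolt's head is still up at about (301,163), and the network puts its top at 0.078, so it is tight. Now tapping the middle one.

>>> arm_command:
  xyz:
    - [0.001,0,-0.008]
    - [0.001,0,-0.0115]
    - [0.001,0,-0.014]
    - [0.001,0,-0.0155]
    - [0.001,0,-0.017]
    - [0.001,0,-0.018]
    - [0.001,0,-0.018]
  rot:
    - [0,0,0]
    - [0,0,0]
    - [0,0,0]
    - [0,0,0]
    - [0,0,0]
    - [0,0,0]
    - [0,0,0]

```text
time: 8.28
ee_pos: [0.5641, -0.0827, 0.0392]
eef_rot: [0.999, -0.045, -0.0, 0.0]
ft_force: [-8.9, 0.9, 15.7]
width: -0.0001
grip_force: 8.1
```

The middle bolt held at 16 N without yielding, so it is tight. Moving to the left bolt.

>>> arm_command:
  xyz:
    - [0,0,0.02]
    - [0,0,0.028]
    - [0.005,0.04,0.028]
    - [0.0098,0.08,0.028]
    - [0.0098,0.109,0.026]
    - [0.0098,0.109,0.01]
    - [0.0098,0.109,0.006]
    - [0.0098,0.109,0.003]
    - [0.0098,0.109,0.001]
    - [0.0098,0.109,-0.001]
    - [0.0098,0.109,-0.002]
    - [0.0098,0.109,-0.002]
  rot:
    - [0,0,0]
    - [0,0,0]
    - [0,0,0]
    - [0,0,0]
    - [0,0,0]
    - [0,0,0]
    - [0,0,0]
    - [0,0,0]
    - [0,0,0]
    - [0,0,0]
    - [0,0,0]
    - [0,0,0]

```text
time: 9.28
ee_pos: [0.5745, 0.0256, 0.036]
eef_rot: [0.999, -0.046, 0.0, 0.0]
ft_force: [0.4, 0.7, 0.3]
width: 0.0003
grip_force: 0.0
```

The tip is past the contact height with no firm resistance, so the left bolt is the loose one. I'll push it fully down.

>>> arm_command:
  xyz:
    - [0,0,-0.0015]
    - [0,0,-0.003]
    - [0,0,-0.0045]
    - [0,0,-0.006]
    - [0,0,-0.007]
    - [0,0,-0.008]
    - [0,0,-0.008]
  rot:
    - [0,0,0]
    - [0,0,0]
    - [0,0,0]
    - [0,0,0]
    - [0,0,0]
    - [0,0,0]
    - [0,0,0]

```text
time: 9.87
ee_pos: [0.5748, 0.026, 0.0311]
eef_rot: [0.999, -0.045, 0.001, 0.001]
ft_force: [-13.9, -4.7, 33.5]
width: 0.0007
grip_force: 17.0
```

Bottomed out, sunk about 8.5 mm. Lifting off and going above the left keeper's grip.

>>> arm_command:
  xyz:
    - [0,0,0.02]
    - [0,0,0.055]
    - [-0.044,0.0045,0.06]
    - [-0.083,0.009,0.06]
    - [-0.087,0.009,0.06]
    - [-0.087,0.009,0.06]
    - [-0.087,0.009,0.06]
  rot:
    - [0,0,0]
    - [0,0,0]
    - [0,0,0]
    - [0,0,0]
    - [0,0,0]
    - [0,0,0]
    - [0,0,0]

```text
time: 10.45
ee_pos: [0.4874, 0.0356, 0.0881]
eef_rot: [0.999, -0.045, 0.0, 0.0]
ft_force: [0.5, -0.1, 0.4]
width: 0.0008
grip_force: 0.0
```

>>> arm_command:
  xyz:
    - [0,0,0]
    - [0,0,0]
    - [0,0,0]
    - [0,0,0]
    - [0,0,0]
    - [0,0,0]
  rot:
    - [0,0,0]
    - [0,0,0]
    - [0,0,0]
    - [0,0,0]
    - [0,0,0]
    - [0,0,0]
  grip: 0.75

```text
time: 10.95
ee_pos: [0.4873, 0.0357, 0.0877]
eef_rot: [0.999, -0.045, -0.0, -0.0]
ft_force: [-0.4, 0.6, -0.4]
width: 0.0323
grip_force: 0.0
```

```bash
python3 - <<'E'
from h import *
s=r.read_state();print(s['ee_pos'],s['width'])
g=lambda im:(255*(im[:,:,::-1]/255.)**.5).astype('uint8')
im=snap('side','s8.png');s=g(im)
cv2.imwrite('pics/m8.png',cv2.resize(s[130:270,220:360],(600,600),interpolation=cv2.INTER_CUBIC))
for l in('bolt_right_top','bolt_mid_top','bolt_left_top','keeper_left_grip'):print(find(l,'side'))
E
```

```text
[0.48732945 0.03567184 0.0877499 ] 0.03225534368535559
[]
[]
[(0.54, [0.5729, 0.0258, 0.0715])]
[(0.57, [0.4875, 0.0319, 0.0751])]
```

View pics/m8.png

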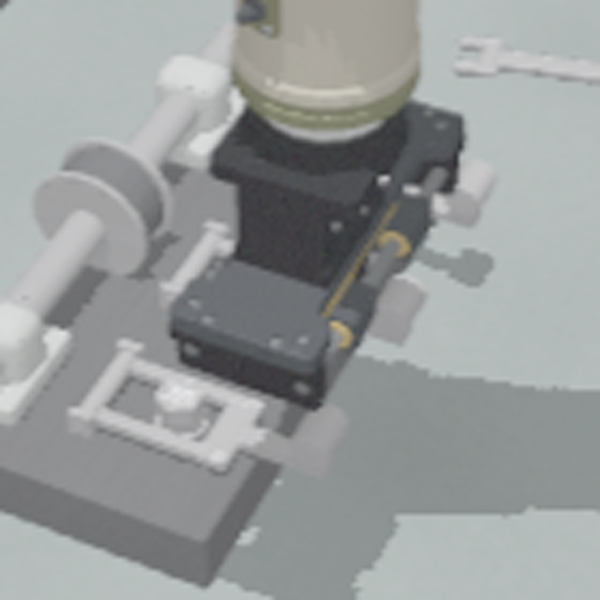

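The left bolt is visibly lower, at about (262,223), with its top measured at 0.0715. The grip at about (294,232) lies below the tool. I'll finish opening and go down over the barrel.

>>> arm_command:
  xyz:
    - [0,0,0]
    - [0,0,0]
    - [0,0,0]
    - [0,-0.001,0]
    - [0,-0.001,-0.015]
    - [0,-0.001,-0.025]
    - [0,-0.001,-0.032]
    - [0,-0.001,-0.039]
    - [0,-0.001,-0.046]
    - [0,-0.001,-0.05]
    - [0,-0.001,-0.05]
  rot:
    - [0,0,0]
    - [0,0,0]
    - [0,0,0]
    - [0,0,0]
    - [0,0,0]
    - [0,0,0]
    - [0,0,0]
    - [0,0,0]
    - [0,0,0]
    - [0,0,0]
    - [0,0,0]

```text
time: 12.12
ee_pos: [0.4867, 0.0346, 0.037]
eef_rot: [0.999, -0.045, -0.001, 0.0]
ft_force: [-0.2, -0.1, -0.4]
width: 0.0648
grip_force: 0.0
```

>>> arm_command:
  xyz:
    - [0,0,-0.004]
    - [0,0,-0.008]
    - [0,0,-0.012]
    - [0,0,-0.016]
    - [0,0,-0.02]
    - [0,0,-0.02]
  rot:
    - [0,0,0]
    - [0,0,0]
    - [0,0,0]
    - [0,0,0]
    - [0,0,0]
    - [0,0,0]

```text
time: 12.62
ee_pos: [0.4866, 0.0345, 0.017]
eef_rot: [0.999, -0.045, -0.001, 0.0]
ft_force: [-0.0, -0.1, -0.3]
width: 0.0649
grip_force: 0.0
```

>>> arm_command:
  xyz:
    - [0,0,0]
    - [0,0,0]
    - [0,0,0]
    - [0,0,0]
    - [0,0,0]
    - [0,0,0]
    - [0,0,0]
    - [0,0,0]
    - [0,0,0]
    - [0,0,0]
  rot:
    - [0,0,0]
    - [0,0,0]
    - [0,0,0]
    - [0,0,0]
    - [0,0,0]
    - [0,0,0]
    - [0,0,0]
    - [0,0,0]
    - [0,0,0]
    - [0,0,0]
  grip: 0.2
  squeeze: 25

```text
time: 13.45
ee_pos: [0.4877, 0.0374, 0.0181]
eef_rot: [0.999, -0.044, 0.001, -0.002]
ft_force: [1.7, 10.6, -1.9]
width: 0.0298
grip_force: 25.0
```

The barrel is held at 29.8 mm width. I'll recentre in y and swing it up along the hinge arc.

>>> arm_command:
  xyz:
    - [0,0.002,0]
    - [0,0.003,0]
    - [0.001,0.003,0.005]
    - [0.002,0.003,0.01]
    - [0.003,0.003,0.015]
    - [0.005,0.0025,0.0195]
    - [0.0065,0.0025,0.024]
    - [0.008,0.0025,0.029]
    - [0.01,0.002,0.0335]
    - [0.0125,0.002,0.038]
    - [0.017,0.0015,0.047]
    - [0.0225,0.001,0.055]
    - [0.0225,0.001,0.055]
  rot:
    - [0,0,0]
    - [0,0,0]
    - [0,0,0]
    - [0,0,0]
    - [0,0,0]
    - [0,0,0]
    - [0,0,0]
    - [0,0,0]
    - [0,0,0]
    - [0,0,0]
    - [0,0,0]
    - [0,0,0]
    - [0,0,0]

```text
time: 14.53
ee_pos: [0.5105, 0.0354, 0.0749]
eef_rot: [0.999, -0.045, 0.0, 0.0]
ft_force: [-7.9, -1.2, 2.3]
width: 0.0299
grip_force: 25.0
```

>>> arm_command:
  xyz:
    - [0.003,-0.0003,0.004]
    - [0.006,-0.0005,0.008]
    - [0.0095,-0.0008,0.012]
    - [0.0125,-0.001,0.0155]
    - [0.016,-0.0015,0.019]
    - [0.0195,-0.0017,0.0225]
    - [0.0235,-0.002,0.026]
    - [0.027,-0.0025,0.029]
    - [0.031,-0.003,0.032]
    - [0.0355,-0.0032,0.035]
    - [0.0395,-0.0035,0.0375]
    - [0.044,-0.004,0.04]
    - [0.0495,-0.0045,0.043]
    - [0.0495,-0.0045,0.043]
    - [0.0495,-0.0045,0.043]
    - [0.0495,-0.0045,0.043]
  rot:
    - [0,0,0]
    - [0,0,0]
    - [0,0,0]
    - [0,0,0]
    - [0,0,0]
    - [0,0,0]
    - [0,0,0]
    - [0,0,0]
    - [0,0,0]
    - [0,0,0]
    - [0,0,0]
    - [0,0,0]
    - [0,0,0]
    - [0,0,0]
    - [0,0,0]
    - [0,0,0]

```text
time: 15.87
ee_pos: [0.5597, 0.0311, 0.1162]
eef_rot: [0.999, -0.045, 0.001, 0.0]
ft_force: [-3.0, -1.4, 3.6]
width: 0.0296
grip_force: 25.0
```

```bash
python3 - <<'E'
from h import *
s=r.read_state();print(s['ee_pos'],s['width'],s['grip_force'],s['ft_force'])
g=lambda im:(255*(im[:,:,::-1]/255.)**.5).astype('uint8')
im=snap('side','s9.png');s=g(im)
cv2.imwrite('pics/m9.png',cv2.resize(s[110:270,200:360],(600,600),interpolation=cv2.INTER_CUBIC))
for l in('keeper_left_grip','keeper_mid_grip','keeper_right_grip'):print(find(l,'side'))
E
```

```text
[0.55968921 0.0310737  0.11622441] 0.029609303114456295 24.999569496139884 [-3.01967117 -1.37492979  3.64209721]
[(0.53, [0.5585, 0.0289, 0.1765])]
[(0.63, [0.4806, -0.0738, 0.0744])]
[(0.7, [0.4676, -0.185, 0.0792])]
```

View pics/m9.png

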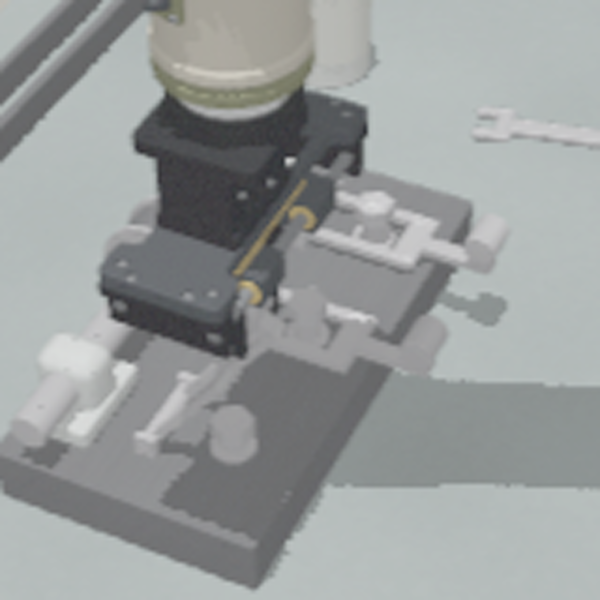

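The left keeper is swung well up, with its frame at about (240–265, 205–225) and the bare sunk bolt at (262,225). The grip centre is measured at (0.558, 0.029, 0.1765), which is about 0.95 rad. The other two keepers are shut, and the wrench and bottle are where they were.

```bash
python3 -c "
from h import *
print(r.close_job())"
```

```text
the job is handed in; nothing more can be done
None
```

I handed the job in after about 16 s of robot time, without a verdict shown: the loose bolt was the left one, knocked down about 8.5 mm, and its keeper is held by the gripper at about 0.95 rad (54°) with the other two shut and the wrench and bottle in place in the last picture (the tin was out of view, and the arm never went near it).

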